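# Lock the vent filter into the vacuum manifold's coupler

## Robot

A 6-joint arm with a two-finger parallel gripper is mounted at the origin on the work surface. World frame = base frame: x ahead of the robot, y to its left, z up, the work surface at z = 0. Lengths are in m, angles in rad, forces in N, time in s.
With the tool pointing down it reaches from about 0.325 to 0.875 m from the base axis. Payload 4.4 kg.
Tool frame: the origin (TCP) lies midway between the tips of the shut fingers; the grasp point (between the pads) lies 19 mm behind it (bot.hold_point_z is the distance from the TCP to the grasp point, in m); z points along the fingers, x is the direction in which the jaws open and shut, and the axes are right-handed (so a half turn about z gives the same grasp; the last joint's range is limited). The gripper opens to 85 mm and grips with 20 to 120 N. Pads are 22 mm wide; open, the fingers measure 114 mm over their backs; the gripper's body (76 mm by 85 mm) begins 54 mm behind the grasp point. The pads swing forward as they close: fully open they stand 13 mm farther back than shut.
Start: joints at [1.062, 0.207, 1.542, -0, 1.393, -0.15], TCP at [0.201, 0.539, 0.203] pointing down, gripper open.
Joint ranges: [-2.73, 2.73], [-0.86, 2.22], [0.23, 2.46], [-1.11, 4.25], [0.08, 2.63], [-2.82, 2.82]. Speed limits (rad/s): [2.79, 2.79, 3.14, 3.14, 3.14, 3.14].

## Interface

Orientations are given as a 3x3 rotation matrix whose columns are the frame's x, y, z axes.
In Python, from bench import bot gives the robot as it stands. The module is installed in compiled form; this text tells all that it offers. Calls block until the motion is done:
- bot.reach(position, orientation): joint-space move of the TCP to a pose.
- bot.servo_line(position, v=0.15, rotation=None, stop_force=None): straight line of the TCP; rotation=None keeps the orientation; v is the mean speed in m/s. With stop_force (N) it stops when the force on the tool has changed by that much, and returns True; else False.
- bot.goto_joints(angles): joint-space move.
- bot.gripper_to(opening, grip_force=None): finger opening in m; grip_force is the grip in N (None keeps the last); returns when the fingers have stopped.
- bot.sleep(seconds).
- bot.ik(position, orientation): joint angles nearest the present ones, or None.
- bot.state(): the state.
- bot.snapshot(name): name is "side" or "top" or "wrist"; returns a dict with "color" (384x512x3 uint8, red, green, blue), "fx", "fy", "cx", "cy" (pixels), "xyz" and "attitude" of the camera in the world. Camera axes: x right, y down, z forward; pixel columns grow to the right and rows downward; lengths in m; the calibration is good to about 2 mm. A picture is of the moment at which its call begins. There is no depth.
A pose or a line that the arm cannot do raises bot.Unreachable and nothing moves.
- bot.close_job(): hands the job in, once; it reports no verdict.
The state is a dict: "clock": time; "joint_positions": joint angles; "joint_vel": joint speeds; "tau": joint torques, N m; "tcp_pos": TCP position; "tcp_rot": TCP orientation; "contact_force": force on the tool from outside, world axes, zero at the start; "torque": the same for the moment, N m; "gripper_width": finger opening in m.
Only numpy, scipy, OpenCV 4.12 (cv2) and the standard library are available. Lean on these libraries where they do the work, as an engineer would, in place of code of your own. Each camera call takes 0.05 s, during which the arm holds its last target.

## Task

Fit the white vent filter with the blue cap into the open quick coupler in the middle of the vacuum manifold: draw the coupler's sleeve back until it stays back by itself, then take the filter from the pink rack and press its plug home until the sleeve springs fully forward over it, and let go with the filter standing locked and upright. Feel your way and press no harder than it needs, and leave the other fittings and the things on the bench where they are.

Things in the scene. Friction and masses are not known exactly. Their poses are not given: they have to be found in the camera images.
- manifold: The vacuum manifold, fixed: a white block 100 x 320 mm, 55 mm high, with three upright couplers in a row along its y at +100, 0, -100 mm. Origin under its middle on the bench, x away from its front (the side with black knobs), z up. The +100 coupler holds a grey, black-capped filter (35 mm wide, top 131 mm above the block), the -100 one a red cap (top 89 mm); leave both. Only the middle one works.
- port (a point): Nominal centre of the middle coupler's mouth, 133 mm above the bench; axes as the manifold's. Its stem is clamped by hand, so the true mouth (rim) and all its parts lie up to 10 mm above or below this: find them by feel or sight. They are on this axis; a rubber bush gives sideways (5 N per mm). Brass body 31 mm wide, bore 21.4 mm with a lead-in to 25 mm, black face seal on the rim. With the sleeve forward, balls stop a plug 10 mm deep.
- stem (a point): Point on the manifold's top under the middle coupler, nominally 78 mm below its rim; axes as the manifold's. With the sleeve forward the steel sleeve is 38 mm in diameter from 2 to 26 mm below the true rim, then has a lip 47 mm in diameter from 26 to 32 mm below it; all 11 mm lower when drawn fully back. A hex nut 41 mm wide is 48 to 60 mm below the rim.
- sleeve (a joint): How far the middle coupler's sleeve is drawn back (straight down, to the block), in m: 0 fully forward (up), 0.011 at the hard stop. A spring pushes it forward with 2 N at 0, 4 N at the stop. Drawn to the stop (past about 9 mm), the valve pops up inside and props the balls out: let go, the sleeve stays back at about 0.008. It springs to 0 by itself only when a plug is pressed fully home.
- valve (a joint): Height of the sprung black valve disc (20 mm in diameter) inside the middle coupler, in m: 0 under the balls, its top 14 mm below the rim (sleeve forward, no plug); +0.006 popped up between the balls, top 8 mm below the rim (sleeve back); -0.0075 with a plug locked in, -0.009 while it is pressed fully home.
- filter_mid (a point): The vent filter to be fitted: white ribbed capsule 34 mm in diameter with a blue cap, on a brass plug, 77 mm tall in all, 0.08 to 0.15 kg, standing plug down in one of the pink rack's three holes. Point on its axis, 55 mm above the plug's tip, 22 mm below its top, half-way up the capsule; z up its axis. Grip the capsule (34 to 77 mm above the tip).
- plug_tip (a point): Lower end of the filter's plug, on its axis, z up. Plug 20 mm in diameter, 2 mm chamfer, locking groove 7.5 to 16.5 mm above the tip. With the sleeve back it meets the valve 8 mm below the rim (4 N), the push rising to about 10 N. Home (tip 23 mm below the rim) the balls drop in the groove in the last 1.5 mm and the sleeve jumps forward; let go, it rises 1.5 mm and is held. Let go too soon, it is thrown out.
- flange (a point): Centre of the underside of the filter's flange, 30 mm in diameter and 4 mm thick, 23 mm above the plug's tip, z up; it carries the filter in the rack and meets the rubber face seal on the coupler's rim (12 N per mm) when the plug is home. More than 14 N of flange or plug on the seal or bore spoils them. The valve takes 8 N of the push: keep the whole push on the filter below 18 N.
- rack: The pink rack of fittings, fixed: 80 x 200 mm, top plate at 52 mm; origin under its middle on the bench, the row of three holes (26 mm wide, 60 mm apart) along its y axis, z up.
- relief_mid (a point): Another fitting in the rack, to be left there: a relief valve with a brass hex and an orange cap, 24 mm wide. Point on its axis 45 mm above its plug's tip (22 mm above the rack's top plate); it ends 41 mm above the plate.
- blank_mid (a point): Another fitting in the rack, to be left there: a black blanking plug 33 mm wide. Point on its axis 45 mm above its plug's tip; it ends 32 mm above the plate.
- beaker: Yellow waste beaker, 96 mm wide, 120 mm high; origin under its middle. Leave alone.
- tip_box: Grey pipette-tip box with a clear blue lid, 90 x 128 mm, 87 mm high; origin under its middle. Leave alone.
- tube_rack: Green rack with small capped tubes, 66 x 150 mm, 51 mm high; origin under its middle. Leave alone.
- wash_bottle: White bottle with a red cap, 64 mm wide, 150 mm high; origin under its middle. Leave alone.
- pipette: A white hand pipette lying on the bench, about 240 mm long along its x axis, 26 mm wide; origin under its handle. Leave alone.

How it is judged:
On the way, in this order (a step that is already met when the one before it is completed fails the run):
1. the sleeve is drawn back and stays back on its own, the fingers clear of the coupler (value of joint sleeve above 0.006 m and contact force between the fingers and manifold below 0.2 N), for 0.3 s.
2. the filter's plug is home and the sleeve has sprung fully forward (value of joint sleeve below 0.002 m and horizontal distance between plug_tip and port below 0.004 m and value of joint valve below -0.006 m and z of plug_tip in the frame of port below -0.009 m and angle between filter_mid's own z axis and vertical below 0.1 rad), for 0.2 s.
At the end, for the whole second after the job is handed in: The sleeve is forward (within 2 mm of its front stop), the filter stands in the middle coupler on its axis (within 4 mm), upright (within 0.1 rad), its plug in the bore (tip more than 9 mm below the nominal mouth) and holding the valve more than 6 mm down, let go (all of step 2); the robot touches nothing.
It fails at once if the filter is pressed on the coupler's mouth (rubber face seal, lead-in or bore) with more than 14 N (contact force between filter and seat above 14 N).
It fails at once if another fitting in the rack is moved more than 15 mm (distance of any of relief_mid, blank_mid from where it was at the start of the episode above 0.015 m).
It fails at once if a thing on the bench is moved more than 20 mm (distance of any of beaker, tip_box, tube_rack, wash_bottle, pipette from where it was at the start of the episode above 0.02 m).
It also fails if it takes over 64 s, if anything falls off the work surface, if the arm or the gripper's body presses on something with over 40 N, if the wrist force passes 120 N, or if a joint passes its speed limit or range.

## Working session

There is one attempt and no reset: what is moved stays moved. The work goes in short steps, each a Python script; the robot and the scene stay as the last script left them, time stands still between calls to the robot, and variables do not carry over. Pictures are saved under pics/ and viewed, and the job is handed in when it is done.

```bash
mkdir -p pics; cat > h.py <<'E'
import numpy as np, cv2
from bench import bot
def snap(name,fn):
    s=bot.snapshot(name); cv2.imwrite('pics/'+fn,s['color'][:,:,::-1].copy()); return s
def ray(s,u,v):
    d=np.array([(u-s['cx'])/s['fx'],(v-s['cy'])/s['fy'],1.0]); R=np.array(s['attitude']); return np.array(s['xyz']),R@d
def onz(s,u,v,z):
    o,d=ray(s,u,v); return o+d*(z-o[2])/d[2]
def proj(s,p):
    q=np.array(s['attitude']).T@(np.array(p)-np.array(s['xyz'])); return np.array([s['fx']*q[0]/q[2]+s['cx'],s['fy']*q[1]/q[2]+s['cy']])
E
python3 - <<'E'
from h import *
import pickle
for n in ['side','top','wrist']:
    s=snap(n,n+'0.png'); pickle.dump(s,open(n+'0.pkl','wb'))
    print(n,s['fx'],s['cx'],s['cy'],np.round(s['xyz'],3),np.round(s['attitude'],3).tolist())
st=bot.state(); print(st)
E
```

```text
side 418.38448241210153 248.3514593098008 192.90153400697358 [ 0.128 -0.637  0.889] [[0.85, -0.368, 0.377], [-0.527, -0.574, 0.627], [-0.014, -0.732, -0.681]]
top 473.5500235279 243.16039954130167 196.68885109488394 [0.472 0.08  1.581] [[0.002, -0.999, 0.045], [-1.0, -0.001, 0.021], [-0.021, -0.045, -0.999]]
wrist 304.9101171807024 254.34289899609485 189.0697224808822 [0.131 0.564 0.374] [[0.351, 0.895, 0.274], [0.936, -0.335, -0.105], [-0.002, 0.293, -0.956]]
{'clock': 0.15, 'joint_positions': array([ 1.06248337e+00,  2.07281636e-01,  1.54265311e+00, -1.28354623e-05,
        1.39346478e+00, -1.50500237e-01]), 'joint_vel': array([-6.66483642e-04, -3.74237486e-03, -5.44147952e-03, -2.58124646e-04,
       -6.44941131e-04, -8.75954525e-05]), 'tau': array([ 8.31831421e-04, -3.83507574e+01, -2.92036951e+01, -3.26001382e-04,
        6.49882000e-03,  2.28847119e-05]), 'tcp_pos': array([0.20107959, 0.5380108 , 0.201647  ]), 'tcp_rot': array([[ 3.50223411e-01,  9.36665793e-01, -8.68372115e-04],
       [ 9.36664488e-01, -3.50224393e-01, -1.58456672e-03],
       [-1.78833454e-03, -2.58420960e-04, -9.99998368e-01]]), 'contact_force': array([ 0.69048923, -0.70747448, -0.09285574]), 'torque': array([ 0.0780315 , -0.02065376,  0.01233606]), 'gripper_width': 0.08565901608799814}
```

View pics/side0.png

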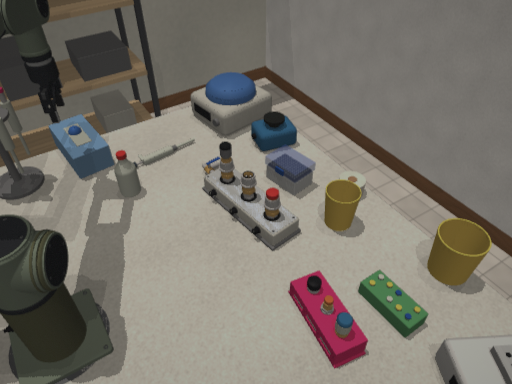

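View pics/top0.png

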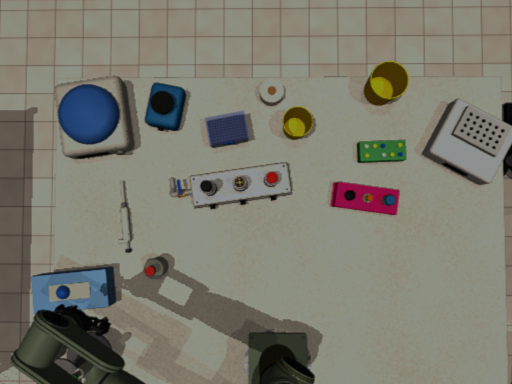

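View pics/wrist0.png

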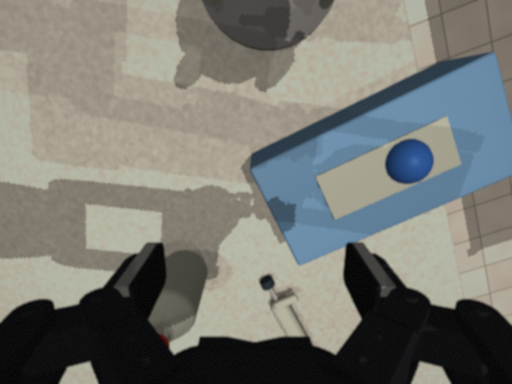

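The top view shows the manifold with its middle coupler at about (240,184) and the red cap at (272,178). The pink rack holds the blue-capped filter at (390,200), with the relief valve and the blank to its left.

```bash
python3 - <<'E'
from h import *
import pickle
s=pickle.load(open('top0.pkl','rb')); si=pickle.load(open('side0.pkl','rb'))
def blobs(s,lo,hi,box,name):
    hsv=cv2.cvtColor(s['color'],cv2.COLOR_RGB2HSV); m=cv2.inRange(hsv,np.array(lo),np.array(hi))
    x0,y0,x1,y1=box; mm=np.zeros_like(m); mm[y0:y1,x0:x1]=m[y0:y1,x0:x1]
    n,l,st,c=cv2.connectedComponentsWithStats(mm)
    for i in range(1,n):
        if st[i,4]>15: print(name,np.round(c[i],1),st[i])
    return mm
blobs(s,(95,90,40),(125,255,255),(370,180,405,220),'bluecap top')
blobs(si,(95,90,40),(125,255,255),(320,300,370,345),'bluecap side')
blobs(s,(172,120,40),(180,255,255),(255,160,290,195),'red');blobs(s,(0,120,40),(6,255,255),(255,160,290,195),'red')
m=blobs(s,(155,120,60),(178,255,255),(320,170,410,225),'pink')
print(cv2.minAreaRect(cv2.findNonZero(m)))
hsv=cv2.cvtColor(s['color'],cv2.COLOR_RGB2HSV)
print('blue',onz(s,390,200,.106),'coupler',onz(s,240,184,.133),'red',onz(s,272,178,.144), 'grey',onz(s,208,186,.186))
cv2.imwrite('pics/tc.png',cv2.resize(s['color'][150:225,160:410,::-1],None,fx=3.2,fy=3.2,interpolation=cv2.INTER_CUBIC))
cv2.imwrite('pics/sc.png',cv2.resize(si['color'][130:380,190:380,::-1],None,fx=2.4,fy=2.4,interpolation=cv2.INTER_CUBIC))
E
```

```text
bluecap top [389.4 199.6] [385 195  10  10  83]
bluecap side [344.3 319.8] [337 313  16  15 185]
red [271.5 177. ] [266 172  12  11 106]
pink [363.6 197.8] [ 331  182   68   33 1407]
((364.60736083984375, 197.72171020507812), (66.64490509033203, 25.380399703979492), 7.853313446044922)
blue [ 0.52913403 -0.3436303   0.106     ] coupler [0.57643998 0.12065516 0.133     ] red [0.59401806 0.02306609 0.144     ] grey [0.56659234 0.21384997 0.186     ]
```

View pics/tc.png

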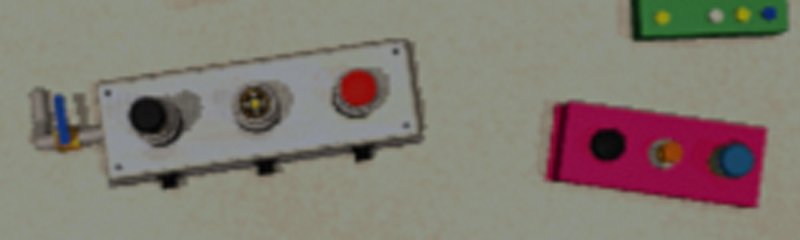

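View pics/sc.png

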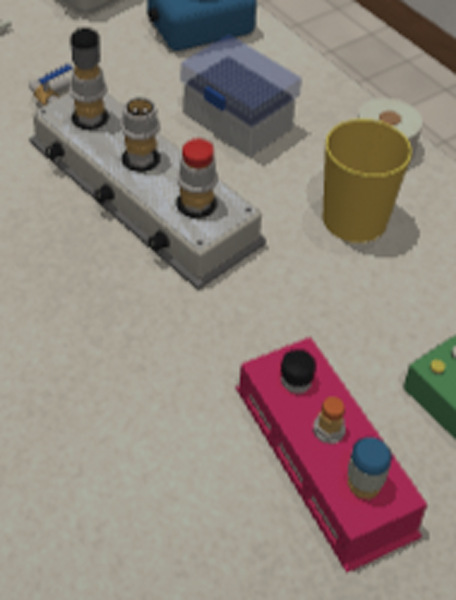

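Triangulated distances fit (middle to red is 99 mm, nominal 100). Next I'll look closely at the coupler with the wrist camera from two positions.

```bash
cat >> h.py <<'E'
def R(yaw):
    c,s=np.cos(yaw),np.sin(yaw); return np.array([[c,s,0],[s,-c,0],[0,0,-1.]])
E
python3 - <<'E'
from h import *
import pickle
yaw=np.pi/2+0.18
bot.reach([.56,.117,.30],R(yaw)); s=snap('wrist','w1.png'); pickle.dump(s,open('w1.pkl','wb'))
bot.servo_line([.50,.117,.25],v=.2); s=snap('wrist','w2.png'); pickle.dump(s,open('w2.pkl','wb'))
print(bot.state()['clock'],bot.state()['tcp_pos'],s['xyz'])
E
```

```text
2.8167 [0.50148458 0.11732499 0.25135507] [0.42626347 0.10386889 0.42282374]
```

View pics/w1.png

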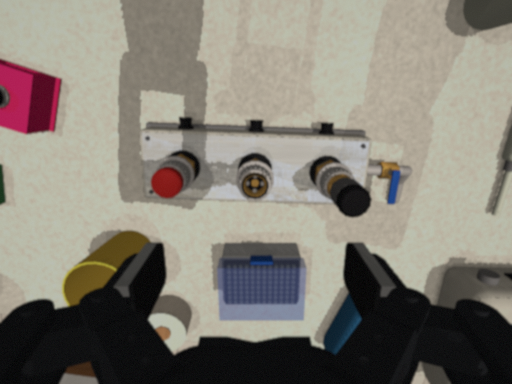

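View pics/w2.png

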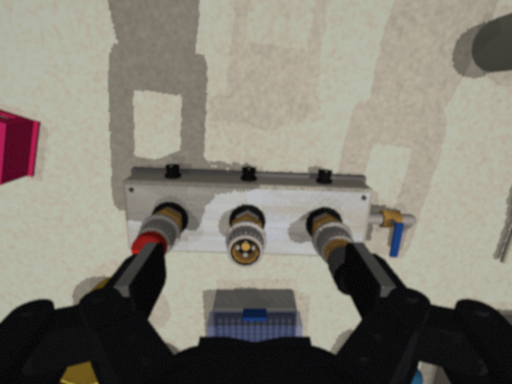

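The coupler's brass mouth is at about (256,181) in view 1 and (246,251) in view 2. I'll enlarge both views to read it more precisely.

```bash
python3 - <<'E'
from h import *
import pickle
a=pickle.load(open('w1.pkl','rb'))['color'][140:210,216:296]; b=pickle.load(open('w2.pkl','rb'))['color'][200:270,206:286]
cv2.imwrite('pics/wc.png',cv2.resize(np.hstack([a,b])[:,:,::-1],None,fx=5,fy=5,interpolation=cv2.INTER_NEAREST))
E
```

```text
(no output)
```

View pics/wc.png

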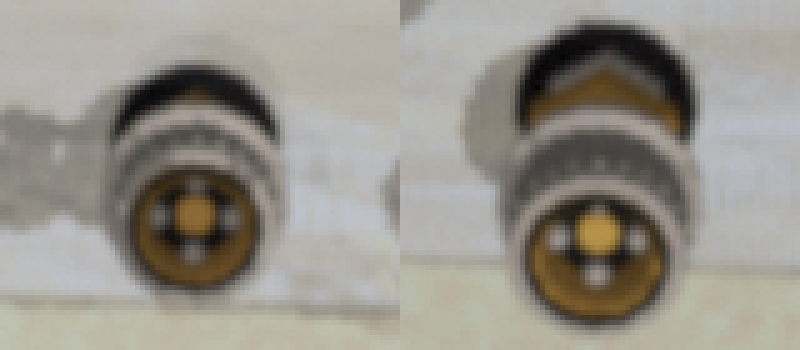

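```bash
python3 - <<'E'
from h import *
import pickle
a=pickle.load(open('w1.pkl','rb'));b=pickle.load(open('w2.pkl','rb'));t=pickle.load(open('top0.pkl','rb'))
def tri(obs):
    A=np.zeros((3,3));y=np.zeros(3)
    for o,d in obs:
        d=d/np.linalg.norm(d);P=np.eye(3)-np.outer(d,d);A+=P;y+=P@o
    return np.linalg.solve(A,y)
p=tri([ray(a,254.6,184.7),ray(b,244.5,251.5)]);print('rim',p)
print(proj(a,p),proj(b,p),'top',proj(t,p))
for z in(.123,.133,.143): print(z,onz(a,254.6,184.7,z),onz(b,244.5,251.5,z))
# manifold block top corners in w1/w2: white mask
for s in (a,b):
    hsv=cv2.cvtColor(s['color'],cv2.COLOR_RGB2HSV)
    print('screws etc; red', end=' ')
    m=cv2.inRange(hsv,np.array((172,120,40)),np.array((180,255,255)))|cv2.inRange(hsv,np.array((0,150,60)),np.array((6,255,255)))
    n,l,st,c=cv2.connectedComponentsWithStats(m)
    for i in range(1,n):
        if st[i,4]>150: print(c[i],st[i],onz(s,*c[i],.144))
# nut/stem base: black ring at block top
print(onz(a,254.6,140+85/5-.5+4,.055))
# depth from apparent size (31 mm body -> 26.2 px)
print('camz',a['xyz'])
E
```

```text
rim [0.58055026 0.12158306 0.1400671 ]
[254.44290976 184.67599108] [244.67192896 251.52623468] top [239.63585267 182.48886622]
0.123 [0.58542303 0.12266822 0.123     ] [0.58986507 0.122461   0.123     ]
0.133 [0.58256562 0.12213805 0.133     ] [0.58440848 0.1218409  0.133     ]
0.143 [0.5797082  0.12160788 0.143     ] [0.57895188 0.1212208  0.143     ]
screws etc; red [40.59210526 93.18421053] [  0  60  61  73 152] [ 0.52253222 -0.11209291  0.144     ]
[166.80528512 182.07371349] [152 168  31  30 719] [0.59398291 0.02448764 0.144     ]
screws etc; red [146.56318681 240.88736264] [132 232  34  24 364] [0.58432927 0.0217954  0.144     ]
[0.57037817 0.1199889  0.055     ]
camz [0.48567522 0.10416073 0.47208378]
```

The rim triangulates to (0.5805, 0.1216, 0.140), about 7 mm above nominal and within the ±10 mm tolerance. The red cap at its known height also fits. Next I'll grip the barrel of the sleeve lightly and draw it back.

```bash
python3 - <<'E'
from h import *
yaw=np.pi/2+0.15
x,y=.5805,.1216
bot.gripper_to(.062)
bot.reach([x,y,.20],R(yaw))
print(bot.servo_line([x,y,.114],v=.08,stop_force=4))
f0=bot.state(); print(f0['tcp_pos'],f0['contact_force'])
bot.gripper_to(.03,20)
st=bot.state(); print(st['clock'],st['gripper_width'],st['tcp_pos'],st['contact_force'])
for z in (.110,.106,.102):
    r=bot.servo_line([x,y,z],v=.02,stop_force=9)
    st=bot.state(); print(z,r,st['tcp_pos'],st['contact_force'],st['gripper_width'])
    if r: break
s=snap('wrist','w3.png'); print(bot.state()['clock'])
E
```

```text
False
[0.58119488 0.12164138 0.11477502] [-0.0869406  -1.04549932  0.03740691]
5.2833 0.03006407777798528 [0.58059246 0.12162461 0.11418487] [ 0.57369573  0.2246433  -1.02894439]
0.11 False [0.58019278 0.12158798 0.1095836 ] [-0.79420814  0.0375467  -0.18943885] 0.02986265723467101
0.106 True [0.58151393 0.12183078 0.10800435] [-2.06641872 -0.18344826  6.60524138] 0.030146462699441746
5.9417
```

View pics/w3.png

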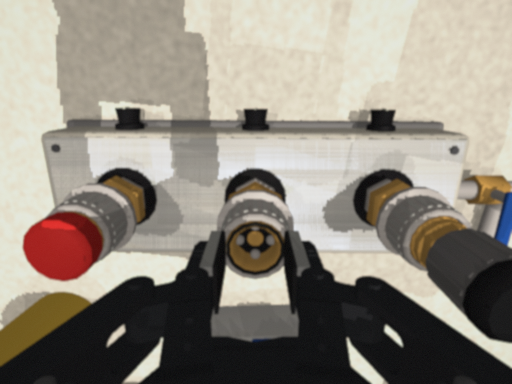

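```bash
python3 - <<'E'
from h import *
s=snap('wrist','w4.png'); st=bot.state()
c=st['tcp_pos'];Rt=st['tcp_rot']
print('cam',s['xyz'],'tcp proj',proj(s,c),'grasp',proj(s,c-Rt[:,2]*.019),'tip-.005',proj(s,c-Rt[:,2]*.005))
for z in(.125,.133,.14): print(z,onz(s,254.5,248,z))
for dz in (0,.01,.02,.03): print(proj(s,c+Rt[:,0]*.019-Rt[:,2]*dz),proj(s,c-Rt[:,0]*.019-Rt[:,2]*dz))
print(bot.state()['contact_force'],bot.state()['tau'].round(2))
cv2.imwrite('pics/w4c.png',cv2.resize(s['color'][180:320,170:340,::-1],None,fx=4,fy=4,interpolation=cv2.INTER_CUBIC))
si=snap('side','s4.png');cv2.imwrite('pics/s4c.png',cv2.resize(si['color'][120:250,180:320,::-1],None,fx=4.2,fy=4.2,interpolation=cv2.INTER_CUBIC))
E
```

```text
cam [0.50663781 0.1104379  0.28014363] tcp proj [254.59196316 224.09852403] grasp [254.60872156 237.94542023] tip-.005 [254.59604895 227.47447535]
0.125 [0.58856596 0.12281643 0.125     ]
0.133 [0.58434133 0.12217813 0.133     ]
0.14 [0.58064477 0.12161962 0.14      ]
[285.60883693 224.07517046] [223.57860499 224.12187496]
[287.2905143  231.00834092] [221.91410112 231.05673649]
[289.16398317 238.73222375] [220.05978834 238.78240338]
[291.26403769 247.39026736] [217.98123674 247.4423217 ]
[-1.70395713 -0.81541048  5.7801376 ] [-4.000e-02 -3.805e+01 -2.507e+01 -4.000e-02 -5.000e-01  2.000e-02]
```

View pics/w4c.png

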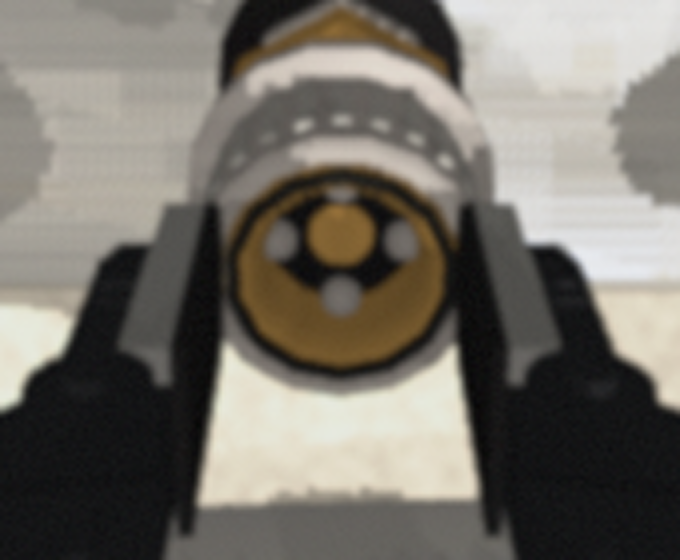

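View pics/s4c.png

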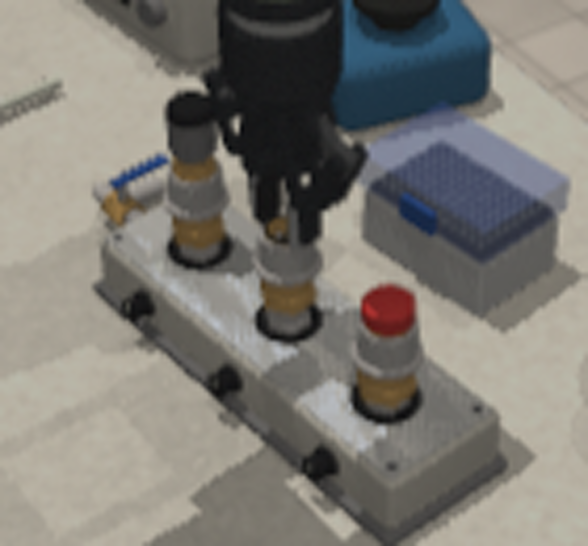

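The fingertips touched something at TCP z = 0.108, which is where the lip should be, but the width reading of 30 mm doesn't fit a 38 mm barrel. I'll squeeze fully at low force to see whether I'm really gripping the sleeve.

```bash
python3 - <<'E'
from h import *
def pr(t):
    st=bot.state(); print(t,round(st['clock'],2),st['gripper_width'].round(4),st['tcp_pos'].round(4),st['contact_force'].round(2))
pr('a')
bot.servo_line([.5805,.1216,.112],v=.05); pr('up')
bot.gripper_to(0.02,20); pr('close'); s=snap('wrist','w5.png')
cv2.imwrite('pics/w5c.png',cv2.resize(s['color'][180:320,170:340,::-1],None,fx=4,fy=4,interpolation=cv2.INTER_CUBIC))
E
```

```text
Traceback (most recent call last):
AttributeError: 'float' object has no attribute 'round'
```

```bash
cat >> h.py <<'E'
def pr(t):
    st=bot.state(); print(t,round(st['clock'],2),round(st['gripper_width'],4),st['tcp_pos'].round(4),st['contact_force'].round(2))
E
python3 - <<'E'
from h import *
pr('a')
bot.servo_line([.5805,.1216,.112],v=.05); pr('up')
bot.gripper_to(0.02,20); pr('close'); s=snap('wrist','w5.png')
cv2.imwrite('pics/w5c.png',cv2.resize(s['color'][180:320,170:340,::-1],None,fx=4,fy=4,interpolation=cv2.INTER_CUBIC))
E
```

```text
a 6.04 0.0301 [0.5814 0.1218 0.108 ] [-0.39  0.16  6.36]
up 6.31 0.03 [0.5808 0.1216 0.1123] [ 0.07  0.61 -0.11]
close 6.57 0.0199 [0.5802 0.1216 0.1115] [-0.01  0.56  0.38]
```

View pics/w5c.png

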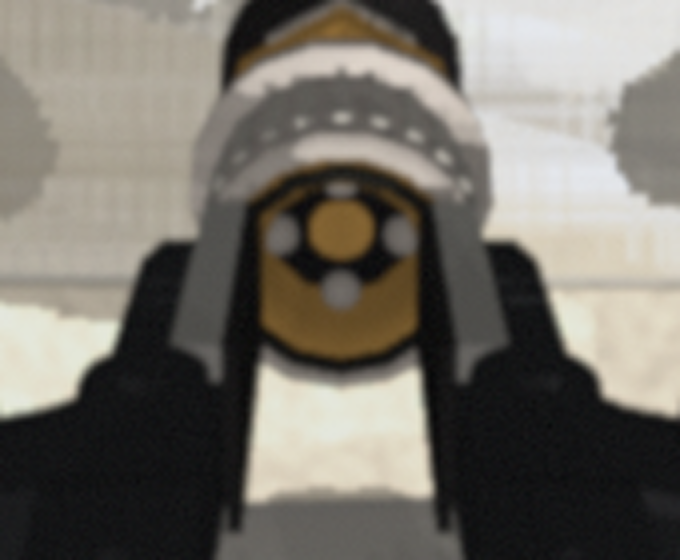

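The fingers went over the mouth and rest above the rim, so they were never around the barrel. Either the rim or the partly open tips are not at the height I assumed. I'll touch the rim with the fingers fully shut, when the TCP is exactly at the tips, to measure its height.

```bash
python3 - <<'E'
from h import *
yaw=np.pi/2+.15
bot.servo_line([.5805,.1216,.165],v=.2)
bot.gripper_to(0,20); pr('shut')
d=np.array([np.cos(.15),np.sin(.15)])
p=np.array([.5805,.1216])-.016*d
bot.servo_line([*p,.158],v=.15); s=snap('wrist','w6.png')
r=bot.servo_line([*p,.118],v=.025,stop_force=2.5); pr(r)
s=snap('wrist','w7.png')
cv2.imwrite('pics/w7c.png',cv2.resize(s['color'][180:320,170:340,::-1],None,fx=4,fy=4,interpolation=cv2.INTER_CUBIC))
E
```

```text
shut 7.37 -0.0002 [0.5797 0.1215 0.1637] [0.5  0.28 0.33]
False 9.43 -0.0002 [0.5648 0.1192 0.1182] [0.32 0.84 0.41]
```

View pics/w7c.png

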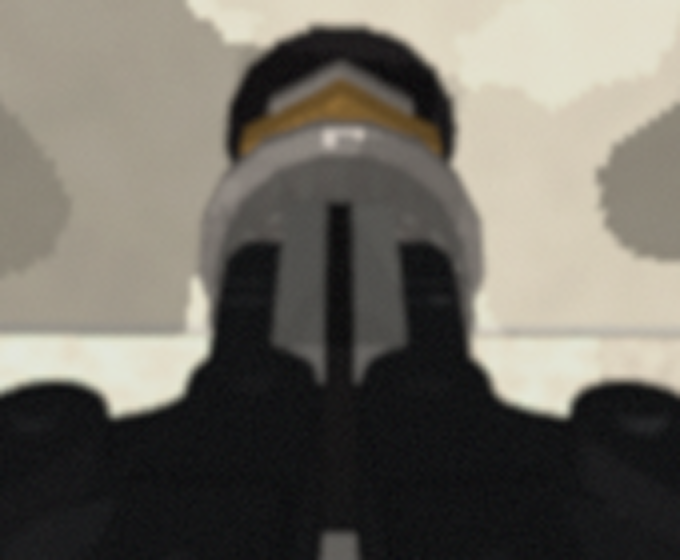

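```bash
python3 - <<'E'
from h import *
import pickle
t=pickle.load(open('top0.pkl','rb'));si=pickle.load(open('side0.pkl','rb'))
a=t['color'][165:205,220:260];b=si['color'][150:210,220:280]
cv2.imwrite('pics/z.png',np.hstack([cv2.resize(a[:,:,::-1],(400,400),interpolation=cv2.INTER_NEAREST),cv2.resize(b[:,:,::-1],(400,400),interpolation=cv2.INTER_NEAREST)]))
# wrist view from current: red cap & heights check vs shut fingertip
E
```

```text
(no output)
```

View pics/z.png

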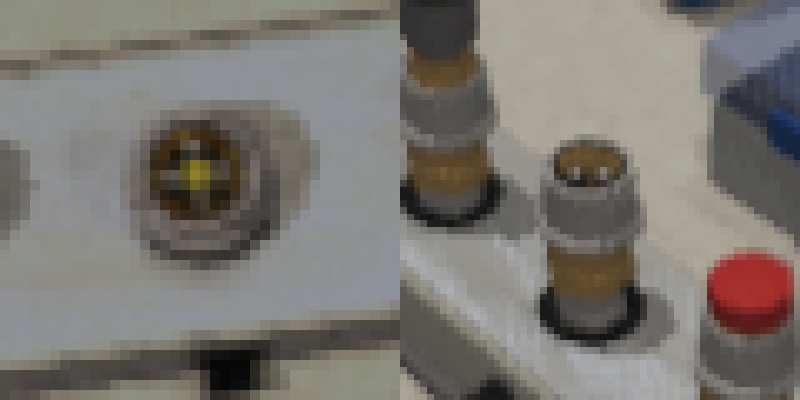

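View pics/w7.png

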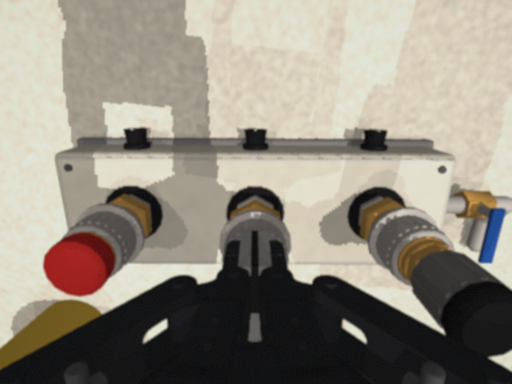

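```bash
python3 - <<'E'
from h import *
import pickle
t=pickle.load(open('top0.pkl','rb'));si=pickle.load(open('side0.pkl','rb'))
w1=pickle.load(open('w1.pkl','rb'));w2=pickle.load(open('w2.pkl','rb'))
def tri(obs):
    A=np.zeros((3,3));y=np.zeros(3)
    for o,d in obs:
        d=d/np.linalg.norm(d);P=np.eye(3)-np.outer(d,d);A+=P;y+=P@o
    return np.linalg.solve(A,y)
p=tri([ray(t,239,181.5),ray(si,248.0,173.8)]);print('top+side',p)
p=tri([ray(t,239,181.5),ray(si,248.0,173.8),ray(w1,254.6,184.7),ray(w2,244.5,251.5)]);print(p,proj(w1,p),proj(w2,p),proj(t,p),proj(si,p))
s=bot.snapshot('wrist'); st=bot.state(); c=st['tcp_pos'];Rt=st['tcp_rot']
A=onz(s,68,168,.055);B=onz(s,442,170,.055);print('screws',A,B,np.linalg.norm(A-B))
A=onz(w1,149.5,138,.055);B=onz(w1,362,139,.055);print('screws w1',A,B,np.linalg.norm(A-B))
for back in (0,.01,.02,.03):
  print(back,'front edge',proj(s,c-Rt[:,1]*.011-Rt[:,2]*back),'mid',proj(s,c-Rt[:,2]*back))
print(Rt.round(3).tolist())
E
```

```text
top+side [0.58456291 0.12326264 0.13643523]
[0.58327122 0.12235296 0.13647103] [254.67672163 186.15706988] [245.06049706 252.24582598] [239.42012394 181.69008727] [247.48871801 174.15823537]
screws [ 0.56644419 -0.02973977  0.055     ] [0.52407968 0.26334076 0.055     ] 0.29612657897701883
screws w1 [ 0.56536534 -0.02629587  0.055     ] [0.51488968 0.25857938 0.055     ] 0.2893124601250187
0 front edge [254.57143731 207.2660305 ] mid [254.58375699 224.11832294]
0.01 front edge [254.57899054 213.40357242] mid [254.59183732 231.05323535]
0.02 front edge [254.58742201 220.25474947] mid [254.60083911 238.77898567]
0.03 front edge [254.59689434 227.95170991] mid [254.6109295  247.43903102]
[[-0.149, 0.989, 0.0], [0.989, 0.149, 0.0], [0.0, 0.0, -1.0]]
```

Sight (top, side and wrist views) puts the rim at (0.583, 0.122, 0.1365), but touch suggests the fingertips sit about 30 mm behind the reported TCP. I'll settle it by touching the bare bench, whose height is known.

```bash
python3 - <<'E'
from h import *
bot.servo_line([.5648,.1192,.15],v=.2)
bot.servo_line([.445,.10,.07],v=.25)
r=bot.servo_line([.445,.10,.012],v=.06,stop_force=3); pr(r)
if not r:
    try:
        r=bot.servo_line([.445,.10,-.032],v=.04,stop_force=3); pr(r)
    except bot.Unreachable as e: print('unreach',e)
s=snap('wrist','w8.png'); print(bot.hold_point_z)
E
```

```text
False 11.69 0.0004 [0.4455 0.1    0.0124] [-0.5  -0.08  0.24]
True 12.62 0.0001 [ 0.4445  0.1    -0.0286] [-1.22  0.01  5.09]
0.0187
```

View pics/w8.png

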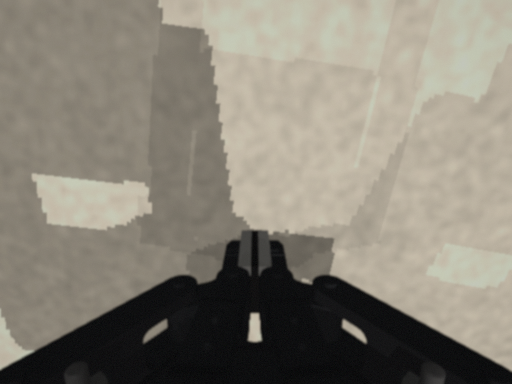

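The tips touched the bench at reported TCP z = −0.028, so the real fingertips are about 28 mm behind the reported TCP. With that correction the earlier rim touch gives about 0.138 and agrees with sight. I'll redo the sleeve grip with this offset.

```bash
python3 - <<'E'
from h import *
x,y=.583,.1222
bot.servo_line([.445,.10,.03],v=.2)
bot.gripper_to(.062)
bot.reach([x,y,.135],R(np.pi/2+.145))
r=bot.servo_line([x,y,.085],v=.07,stop_force=4); pr(r)
bot.gripper_to(.03,25); pr('grip')
if not r and bot.state()['gripper_width']>.034:
  for z in np.arange(.082,.067,-.002):
    r=bot.servo_line([x,y,z],v=.02,stop_force=9); pr(r)
    if r: break
s=snap('wrist','w9.png')
E
```

```text
False 15.33 0.0618 [0.5835 0.1222 0.0854] [ 1.23 -0.16 -0.66]
grip 15.67 0.0371 [0.5837 0.1223 0.0859] [1.13 0.45 2.39]
False 15.97 0.0373 [0.5835 0.1223 0.0823] [-0.07  0.66  3.04]
False 16.22 0.0368 [0.5834 0.1222 0.0801] [1.14 0.46 2.95]
False 16.47 0.0372 [0.5831 0.1222 0.0776] [3.2  0.8  1.97]
False 16.72 0.0375 [0.5833 0.1222 0.0761] [1.74 0.67 3.11]
False 16.97 0.0373 [0.5835 0.1222 0.0749] [1.42 0.47 8.56]
False 17.22 0.0373 [0.5842 0.1223 0.0748] [-2.82 -0.06 12.24]
False 17.47 0.0369 [0.5848 0.1224 0.0747] [-4.61  0.72 22.44]
False 17.72 0.0373 [0.5855 0.1225 0.0746] [-6.990e+00 -1.000e-02  3.052e+01]
```

View pics/w9.png

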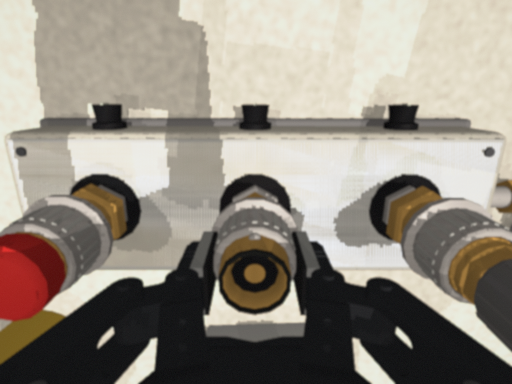

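The sleeve is drawn to its hard stop: 11 mm of travel, the force rose, and the valve disc now shows in the mouth. Next I'll relax the push, let go and check that it stays back.

```bash
python3 - <<'E'
from h import *
x,y=.583,.1222
bot.servo_line([x,y,.0745],v=.03); pr('relax')
bot.gripper_to(.062); pr('open')
bot.sleep(.1)
bot.servo_line([x,y,.20],v=.2); 
s=snap('wrist','w10.png'); pr('up')
cv2.imwrite('pics/w10c.png',cv2.resize(s['color'][140:300,150:350,::-1],None,fx=3.5,fy=3.5,interpolation=cv2.INTER_CUBIC))
# rack view
xx,yy=.529,-.3436
bot.reach([.49,-.30,.20],R(-.10)); 
import pickle
s=snap('wrist','w11.png'); pickle.dump(s,open('w11.pkl','wb')); pr('rack')
E
```

```text
relax 18.13 0.0372 [0.5835 0.1222 0.0749] [0.   0.73 6.06]
open 18.5 0.0617 [0.5818 0.1221 0.0731] [-0.98 -0.06  0.76]
up 19.43 0.062 [0.5815 0.1221 0.1978] [-0.1   0.21  0.06]
rack 21.07 0.0617 [ 0.4905 -0.299   0.1998] [ 0.53  0.73 -0.05]
```

View pics/w10c.png

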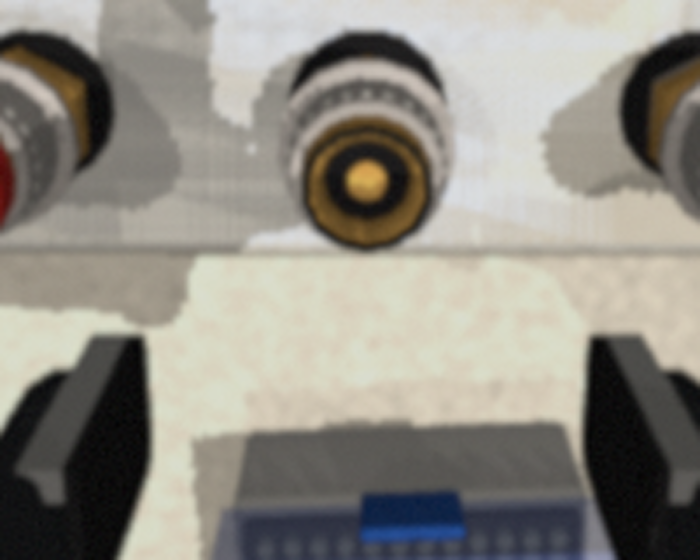

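View pics/w11.png

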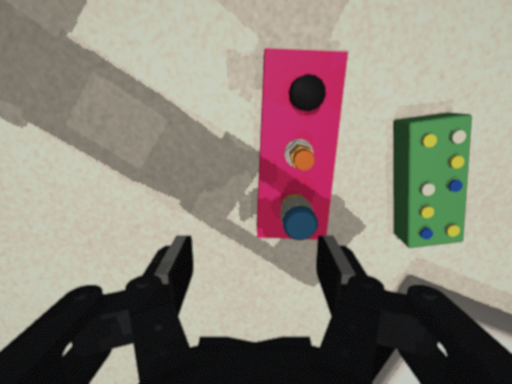

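The sleeve stayed back and the valve disc is visible in the mouth. In the rack view the blue cap is at about (299,222), the orange relief valve at (302,158) and the black blank at (307,92).

```bash
python3 - <<'E'
from h import *
import pickle
s=pickle.load(open('w11.pkl','rb')); t=pickle.load(open('top0.pkl','rb')); si=pickle.load(open('side0.pkl','rb'))
hsv=cv2.cvtColor(s['color'],cv2.COLOR_RGB2HSV)
def cc(lo,hi,box,mina=60):
    m=cv2.inRange(hsv,np.array(lo),np.array(hi)); x0,y0,x1,y1=box; k=np.zeros_like(m);k[y0:y1,x0:x1]=m[y0:y1,x0:x1]
    n,l,st,c=cv2.connectedComponentsWithStats(k); 
    return [(c[i].round(1),st[i]) for i in range(1,n) if st[i,4]>mina]
print('blue',cc((95,100,30),(118,255,255),(260,190,330,245)))
print('orange',cc((5,120,90),(18,255,255),(280,140,330,180),30))
print('black',cc((0,0,0),(180,255,45),(280,60,335,120)))
print('blank',onz(s,307.5,92.5,.084),'relief',onz(s,303,159.5,.093))
a=s['color'][185:245,260:340]
cv2.imwrite('pics/w11c.png',cv2.resize(a[:,:,::-1],None,fx=8,fy=8,interpolation=cv2.INTER_CUBIC))
print('top',onz(t,389.4,199.6,.106))
def tri(obs):
    A=np.zeros((3,3));y=np.zeros(3)
    for o,d in obs:
        d=d/np.linalg.norm(d);P=np.eye(3)-np.outer(d,d);A+=P;y+=P@o
    return np.linalg.solve(A,y)
w1=pickle.load(open('w1.pkl','rb'))
E
```

```text
blue [(array([299.6, 222.4]), array([283, 207,  34,  32, 848], dtype=int32))]
orange [(array([302. , 157.4]), array([290, 145,  24,  25, 433], dtype=int32))]
black [(array([306.7,  92.5]), array([290,  75,  34,  35, 938], dtype=int32))]
blank [ 0.54513167 -0.22691303  0.084     ] relief [ 0.53657259 -0.28582121  0.093     ]
top [ 0.53037131 -0.34179719  0.106     ]
```

View pics/w11c.png

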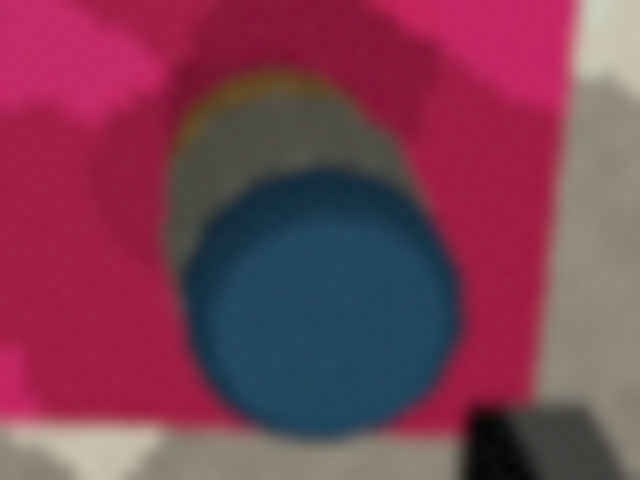

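```bash
python3 - <<'E'
from h import *
import pickle
s=pickle.load(open('w11.pkl','rb'))
p=onz(s,300.9,224.7,.106); print(p)
x,y=(p[:2]+np.array([.5293,-.343]))/2; print(x,y)
bot.reach([x,y,.12],R(-.143))
s=snap('wrist','w12.png')
r=bot.servo_line([x,y,.033],v=.1,stop_force=4); pr(r)
if not r:
    bot.gripper_to(.02,35); pr('grip'); s=snap('wrist','w13.png')
E
```

```text
[ 0.52943091 -0.34541628  0.106     ]
0.5293654550925144 -0.34420813769336644
False 22.62 0.062 [ 0.5301 -0.3448  0.0339] [-0.23 -0.47  0.48]
grip 22.98 0.0336 [ 0.53   -0.3447  0.0341] [0.37 0.8  3.16]
```

View pics/w12.png

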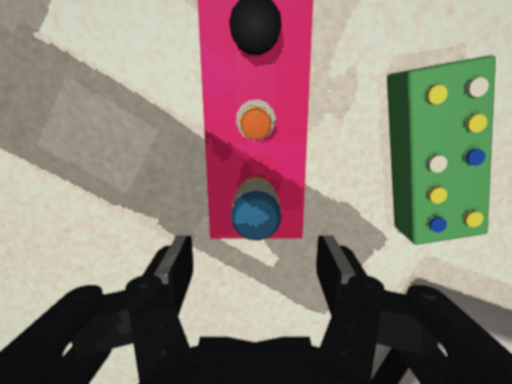

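View pics/w13.png

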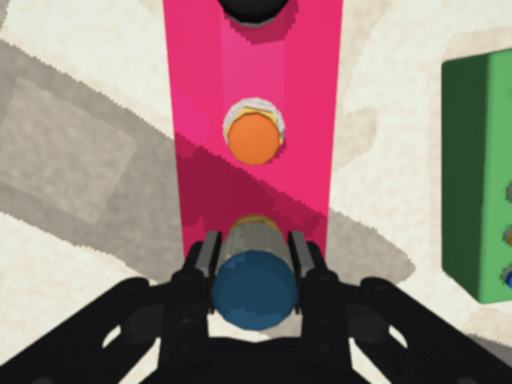

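Grip reads 33.6 mm on a 34 mm capsule. I'll lift it, carry it over the coupler and look.

```bash
python3 - <<'E'
from h import *
x,y=.5301,-.3447
bot.servo_line([x,y,.19],v=.15); pr('lift')
bot.reach([.583,.1222,.19],R(np.pi/2+.145))
bot.servo_line([.583,.1222,.155],v=.1); bot.sleep(.2)
pr('above'); st=bot.state()
s=snap('wrist','w14.png')
c=st['tcp_pos'];Rt=st['tcp_rot']
import pickle; pickle.dump((s,c,Rt),open('w14.pkl','wb'))
si=snap('side','s14.png'); cv2.imwrite('pics/s14c.png',cv2.resize(si['color'][100:240,180:320,::-1],None,fx=4.2,fy=4.2,interpolation=cv2.INTER_CUBIC))
E
```

```text
lift 24.23 0.033 [ 0.5293 -0.344   0.1883] [ 0.84  0.03 -2.38]
above 26.64 0.0332 [0.5838 0.1222 0.156 ] [ 0.47  0.53 -1.  ]
```

View pics/w14.png

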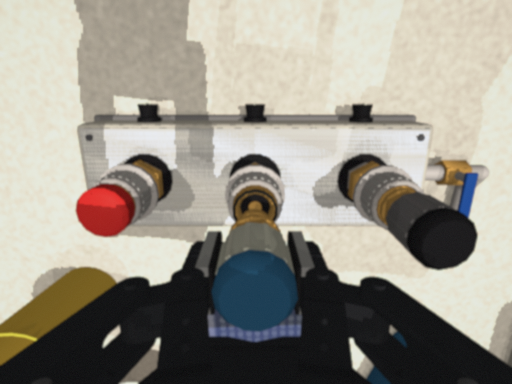

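View pics/s14c.png

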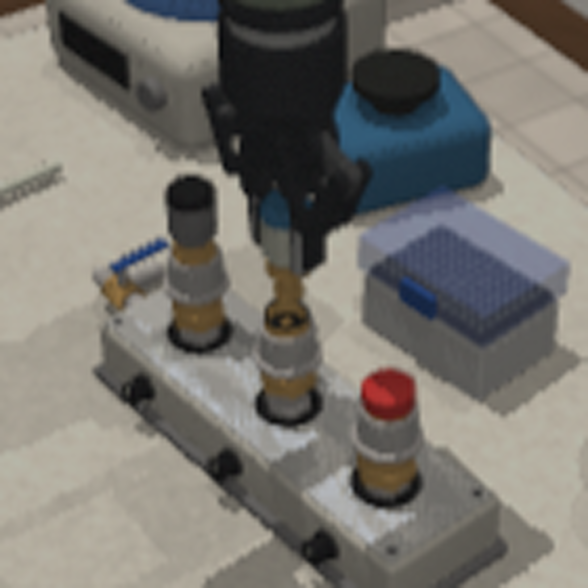

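```bash
python3 - <<'E'
from h import *
import pickle
s,c,Rt=pickle.load(open('w14.pkl','rb'))
cv2.imwrite('pics/w14c.png',cv2.resize(s['color'][140:340,180:330,::-1],None,fx=4,fy=3,interpolation=cv2.INTER_CUBIC)[:600])
hsv=cv2.cvtColor(s['color'],cv2.COLOR_RGB2HSV)
m=cv2.inRange(hsv,np.array((95,100,30)),np.array((118,255,255)));m[:240]=0;m[330:]=0;m[:,:205]=0;m[:,305:]=0
n,l,st,cc=cv2.connectedComponentsWithStats(m);i=1+np.argmax(st[1:,4]);print(cc[i],st[i])
for z in(.226,.230): print(onz(s,cc[i][0],cc[i][1],z),'tcp',c)
for zz in (.136,.1385,.141): print('mouth',onz(s,254.7,208,zz))
E
```

```text
[254.38536856 290.73009422] [ 211  251   88   79 5413]
[0.58132803 0.12173515 0.226     ] tcp [0.58378032 0.12220902 0.15603126]
[0.57849376 0.12132534 0.23      ] tcp [0.58378032 0.12220902 0.15603126]
mouth [0.58082869 0.12184985 0.136     ]
mouth [0.5798934  0.12171218 0.1385    ]
mouth [0.57895811 0.12157452 0.141     ]
```

View pics/w14c.png

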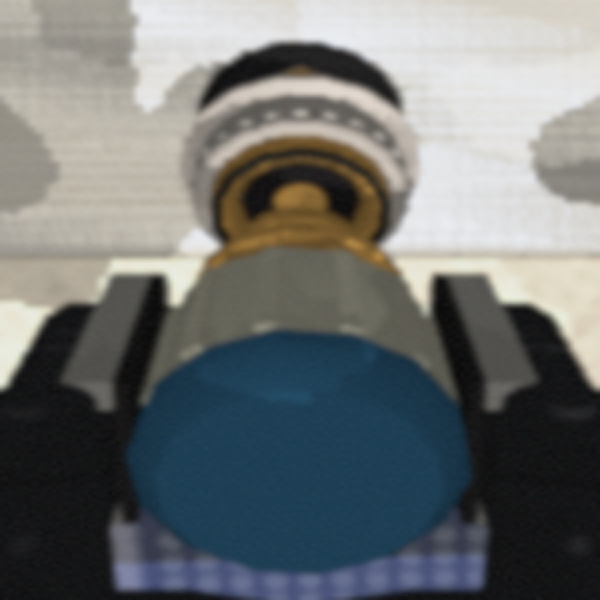

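Filter and mouth line up to within about 2 mm, inside the lead-in's ±2.5 mm. I'll press down slowly in small steps and watch the force.

```bash
cat > press.py <<'E'
from h import *
import sys
x,y=.5825,.1221
z0,z1,lim=float(sys.argv[1]),float(sys.argv[2]),float(sys.argv[3]); f0=-1.0
z=z0
while z>z1-1e-6:
    r=bot.servo_line([x,y,z],v=.02,stop_force=lim)
    st=bot.state();f=st['contact_force'];F=f[2]-f0
    print(round(st['clock'],2),'tgt %.4f z %.4f F %.1f'%(z,st['tcp_pos'][2],F),f[:2].round(1),st['torque'].round(2),round(st['gripper_width'],4),r)
    if F>lim: print('LIM');break
    z-=.001
E
python3 - <<'E'
from h import *
bot.servo_line([.5825,.1221,.148],v=.08)
E
python3 press.py .146 .134 6; python3 -c "
from h import *
snap('wrist','w15.png')"
```

```text
27.24 tgt 0.1460 z 0.1458 F -0.4 [-0.1  0.4] [-0.03 -0.01 -0.02] 0.0333 False
27.49 tgt 0.1450 z 0.1450 F 0.1 [0.3 0.2] [0.02 0.02 0.04] 0.0331 False
27.74 tgt 0.1440 z 0.1439 F -0.9 [-0.9 -0.4] [-0.02 -0.06 -0.06] 0.0329 False
27.99 tgt 0.1430 z 0.1429 F -0.4 [0.5 0. ] [-0.03 -0.   -0.01] 0.0333 False
28.24 tgt 0.1420 z 0.1419 F 0.2 [1.1 0.4] [ 0.   -0.04  0.03] 0.0332 False
28.49 tgt 0.1410 z 0.1409 F -0.3 [0.1 0.3] [-0.03  0.02  0.02] 0.033 False
28.74 tgt 0.1400 z 0.1399 F -1.0 [-0.5 -0.2] [0.03 0.06 0.06] 0.0333 False
28.99 tgt 0.1390 z 0.1389 F 0.2 [0.5 0.2] [-0.04 -0.02  0.04] 0.0335 False
29.24 tgt 0.1380 z 0.1379 F 0.3 [-0.3 -0.8] [-0.02 -0.03 -0.02] 0.0331 False
29.49 tgt 0.1370 z 0.1369 F 0.0 [ 0.7 -0.3] [ 0.01 -0.    0.  ] 0.0332 False
29.74 tgt 0.1360 z 0.1359 F -0.6 [-0.1 -0.5] [ 0.03 -0.01  0.  ] 0.0329 False
29.99 tgt 0.1350 z 0.1351 F 0.1 [ 1.  -0.5] [0.03 0.07 0.  ] 0.0332 False
30.24 tgt 0.1340 z 0.1346 F 4.9 [-0.9  0.8] [ 0.03  0.28 -0.  ] 0.0331 False
```

View pics/w15.png

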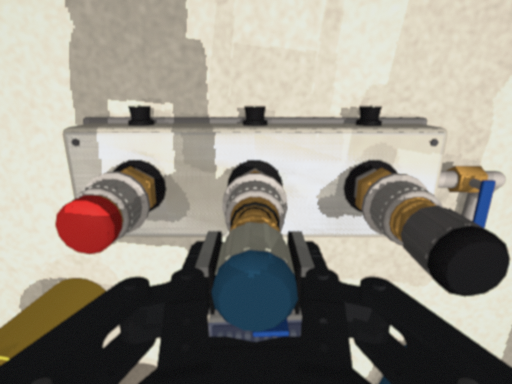

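Contact came at z = 0.135 with about 5 N, where the valve was expected, 8 mm below the rim. If it is the valve, it should give way with only a slow rise in force.

```bash
python3 press.py .133 .130 8.5
```

```text
30.54 tgt 0.1330 z 0.1333 F 5.0 [-0.7 -0.3] [-0.05  0.24  0.01] 0.033 False
30.79 tgt 0.1320 z 0.1321 F 4.6 [-1.2 -0.7] [0.03 0.19 0.02] 0.0331 False
31.04 tgt 0.1310 z 0.1311 F 5.2 [-1.1  0.5] [0.02 0.2  0.03] 0.0332 False
31.29 tgt 0.1300 z 0.1302 F 5.4 [-0.9  0.6] [-0.02  0.2  -0.02] 0.0333 False
```

The valve is yielding with little side force, so I'll go on to home.

```bash
python3 press.py .129 .117 12.5; python3 -c "
from h import *
pr('end')
s=snap('wrist','w16.png')"
```

```text
31.54 tgt 0.1290 z 0.1289 F 4.5 [-0.9 -0.6] [0.09 0.15 0.01] 0.0333 False
31.79 tgt 0.1280 z 0.1280 F 5.8 [-1.1  0.4] [ 0.03  0.26 -0.02] 0.033 False
32.04 tgt 0.1270 z 0.1270 F 5.3 [-1.5 -0.7] [ 0.03  0.2  -0.06] 0.0334 False
32.29 tgt 0.1260 z 0.1261 F 5.7 [-1.7  0.2] [ 0.02  0.28 -0.03] 0.0332 False
32.54 tgt 0.1250 z 0.1251 F 7.0 [-1.6 -0.7] [0.03 0.24 0.  ] 0.0333 False
32.79 tgt 0.1240 z 0.1242 F 6.7 [-1.4  0.3] [0.04 0.32 0.  ] 0.0332 False
33.04 tgt 0.1230 z 0.1233 F 5.9 [-1.   0.6] [-0.06  0.25 -0.01] 0.0335 False
33.29 tgt 0.1220 z 0.1223 F 6.4 [-1.5 -0.8] [-0.01  0.34  0.03] 0.0332 False
33.54 tgt 0.1210 z 0.1213 F 8.7 [-1.7 -0.8] [0.07 0.43 0.01] 0.0333 False
33.79 tgt 0.1200 z 0.1205 F 7.5 [-2.7  0.7] [0.   0.37 0.  ] 0.0334 False
34.04 tgt 0.1190 z 0.1199 F 9.6 [-2.  -0.4] [ 0.09  0.52 -0.01] 0.0334 False
34.29 tgt 0.1180 z 0.1197 F 12.8 [-3.7 -0.6] [ 0.02  0.68 -0.07] 0.0332 False
LIM
end 34.29 0.0332 [0.583  0.1221 0.1197] [-3.65 -0.59 11.83]
```

View pics/w16.png

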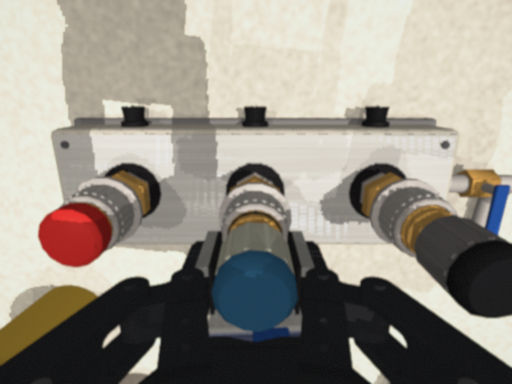

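The travel from valve contact is 15.1 mm (8 to 23 mm expected) and the seal is now pushing back, so the plug looks home. I'll check whether the sleeve sprang forward.

```bash
python3 - <<'E'
from h import *
a=cv2.imread('pics/w16.png')[150:270,205:305];b=cv2.imread('pics/w15.png')[150:270,205:305]
si=snap('side','s17.png');t=cv2.imread('pics/s14.png')
pr('now')
c=si['color'][150:210,220:280,::-1];d=t[150:210,220:280]
cv2.imwrite('pics/c.png',np.hstack([cv2.resize(q,(w,400),interpolation=cv2.INTER_CUBIC) for q,w in((b,200),(a,200),(d,200),(c,200))]))
cv2.imwrite('pics/c.png',np.vstack([np.hstack([cv2.resize(b,(333,300)),cv2.resize(a,(333,300))]),np.hstack([cv2.resize(d,(333,300)),cv2.resize(c,(333,300))])]))
E
```

```text
now 34.39 0.0332 [0.583  0.1221 0.1196] [-3.1  -0.87 11.67]
```

View pics/c.png

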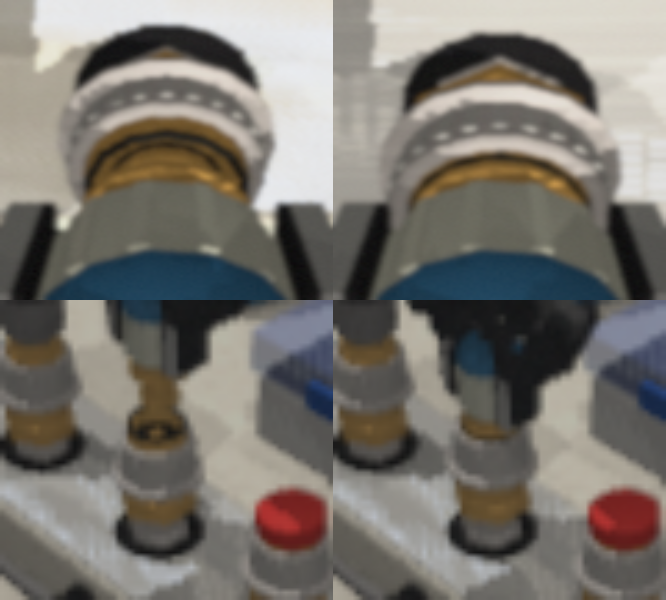

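The sleeve has moved up so its front sits just under the rim and flange, and the lip is well clear of the nut. Before letting go I'll ease up and check it is held: a locked plug should no longer push back.

```bash
python3 - <<'E'
from h import *
x,y=.5825,.1221
for z in (.120,.121,.1218,.1225):
    bot.servo_line([x,y,z],v=.02); pr(z)
    if bot.state()['contact_force'][2]+1<-2: break
E
```

```text
0.12 34.64 0.0333 [0.5826 0.1221 0.1207] [-2.76 -0.14  6.9 ]
0.121 34.89 0.0336 [0.5826 0.122  0.1214] [-2.59  0.56  6.32]
0.1218 35.14 0.0332 [0.5823 0.122  0.1216] [-1.1  -0.11  3.87]
0.1225 35.39 0.0333 [0.582  0.122  0.1217] [-0.45 -0.83  0.01]
```

The push fell to zero while the tool stayed at 0.1217, so the balls are holding the plug. Releasing and retreating.

```bash
python3 - <<'E'
from h import *
bot.gripper_to(.062); pr('open')
bot.sleep(.2); x,y,_=bot.state()['tcp_pos']
bot.servo_line([.5825,.1221,.25],v=.15)
bot.servo_line([.50,.11,.26],v=.2); pr('away')
s=snap('wrist','w20.png'); si=snap('side','s20.png')
cv2.imwrite('pics/s20c.png',cv2.resize(si['color'][120:230,180:310,::-1],None,fx=5,fy=5,interpolation=cv2.INTER_CUBIC))
E
```

```text
open 35.78 0.0617 [0.5826 0.1221 0.1225] [-0.65  0.43 -0.13]
away 37.55 0.0619 [0.5003 0.11   0.2596] [ 0.8  -0.7   1.09]
```

View pics/w20.png

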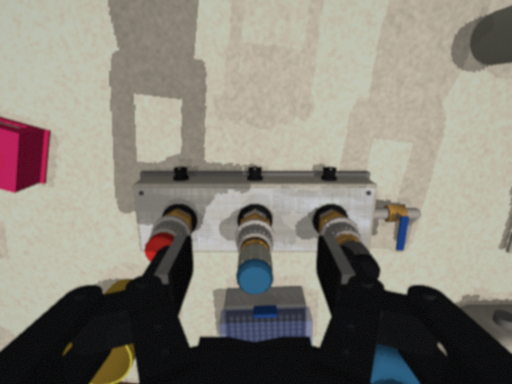

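View pics/s20c.png

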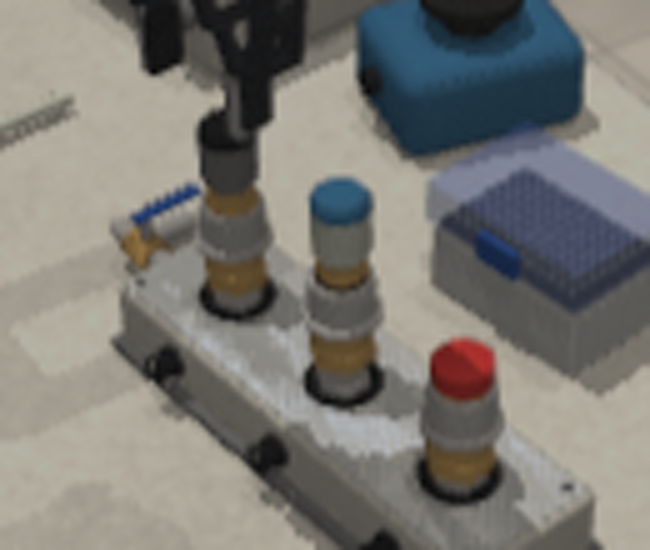

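The filter stands upright in the middle coupler with the sleeve forward, and the gripper is clear. In the wrist view the cap is at (255,276), in line with the stem at (255,215). Handing in.

```bash
python3 -c "
from h import *
print(bot.close_job())"
```

```text
the job is handed in; nothing more can be done
None
```

The blue-capped filter is locked upright in the middle coupler with the sleeve forward, and I handed the job in at about 37.6 s of the 64 s allowed. No verdict was reported.

- **Sleeve:** I drew it back 11 mm to its hard stop. After release the wrist view showed it staying back with the valve popped up. At the stop my loop kept pushing, because each step's stop limit counts only the change within that step; the force reached about 30 N (the limits given are 40 N for the gripper body and 120 N at the wrist).
- **Fitting:** The plug met the valve at about 5 N, then travelled 15.1 mm to home, with the push peaking at about 12.8 N. The pictures showed the sleeve sprung forward. When I eased up, the push fell to zero after 1.5 to 2 mm of rise, so the balls were holding the plug before I let go.
- **Last check:** The final side and wrist views show the filter upright and on its axis, with the gripper clear. I did not re-photograph the rack afterwards, but no unexpected contact was felt there.
- **Disagreement:** The fingertips turned out to sit about 28 mm behind the reported TCP. My first sleeve grip therefore closed above the rim and pressed on it with about 7 N. A touch on the bench gave the correction, and the rim heights from touch (about 0.138 m) and sight (0.1365–0.140 m) then agreed.

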